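# Tidy the desk into its trays and lean the picture

## Robot

A 6-joint arm with a two-finger parallel gripper is mounted at the origin on the work surface. World frame = base frame: x ahead of the robot, y to its left, z up, the work surface at z = 0. Lengths are in m, angles in rad, forces in N, time in s.
With the tool pointing down it reaches from about 0.35 to 0.775 m from the base axis. Payload 5.5 kg.
Tool frame: the origin (TCP) lies midway between the tips of the shut fingers; the grasp point (between the pads) lies 19 mm behind it (env.hold_point_z is the distance from the TCP to the grasp point, in m); z points along the fingers, y is the line along which they close (so a half turn about z gives the same grasp; the last joint's range is limited). The gripper opens to 85 mm and grips with 20 to 120 N. Pads are 22 mm wide; open, the fingers measure 114 mm over their backs; the gripper's body (76 mm by 85 mm) begins 54 mm behind the grasp point. The pads swing forward as they close: fully open they stand 13 mm farther back than shut.
Start: joints at [-1.348, 0.313, 0.046, 1.304, 0, 1.431], TCP at [0.204, -0.538, 0.231] pointing down, gripper open.
Joint ranges: [-2.76, 2.76], [-0.86, 1.69], [-1.03, 1.26], [-2.2, 2.34], [-1.47, 1.5], [-3.14, 3.14]. Speed limits (rad/s): [2.57, 2.57, 3.14, 3.14, 3.14, 3.14].

## Interface

Orientations are given as a unit quaternion [w, x, y, z].
In Python, from workcell import env, read_camera gives the robot as it stands. The module is installed in compiled form; this text tells all that it offers.
- The arm moves only by the tool carry_out, never from a script. Its argument "moves" is a list of rows, each an object of numbers: "tx", "ty", "tz": the shift along the world's x, y, z in cm; "wx", "wy", "wz": the turn, a rotation vector about the world's x, y, z in rad; "claw": the closure, from -1 (fully open) to 1 (shut). A call has 1 to 8 rows; each row shifts and turns the commanded pose from where the row before left it; what a row does not reach is not made up. A row lasts 1/8 s, in which the tool goes at most 62.5 mm and 10.7 degrees, less where a joint would pass 70% of its speed; a pose out of reach is approached as far as the arm can. A call is refused whole if a number of a shift passes 6.25 or a number of a turn 0.188, either way. A call with a gripper value outside its range is refused whole. The fingers move at their own pace and stop on an object; "newtons" is the grip in N (left out, the last holds). Time passes only in rows, so rows that do not move let the fingers close. It gives the time, the measured TCP pose, the force, the opening and the grip force at its end, in the units of the state.
- env.get_state(): the state, without advancing time (a new reading comes with each control period).
- read_camera(name): name is "side" or "top" or "wrist"; returns a dict with "image" (480x640x3 uint8, blue, green, red), "z_map" (480x640 float32, m along the optical axis (not along the pixel's ray), 0 where there is no reading), "fx", "fy", "cx", "cy" (pixels), "k1" (the pictures are not rectified: a ray, as slopes to the right and down, at radius r is drawn at 1 + k1 r^2 times it, then the intrinsics apply), "camera_from_world" (4x4, takes a point from world to camera coordinates); the wrist camera has in their place "hand_eye" (4x4, takes a point from camera to tool coordinates, whose origin is the TCP and whose axes are the flange's). Camera axes: x right, y down, z forward; pixel columns grow to the right and rows downward; lengths in m; the calibration is good to about 2 mm. A picture is of the moment at which its call begins: read the wrist's pose just before it.
- env.hand_in(): hands the job in; it is judged then, once.
The state is a dict: "clock": time; "joint_pos": joint angles; "qvel": joint speeds; "tau": joint torques, N m; "tcp_pos": TCP position; "orientation": TCP orientation; "wrist_force": force on the tool from outside, world axes, zero at the start; "ft_torque": the same for the moment, N m; "finger_gap": finger opening in m; "grip_force": force on a finger pad.
Only numpy, scipy, OpenCV 4.12 (cv2) and the standard library are available. Lean on these libraries where they do the work, as an engineer would, in place of code of your own. Each camera call takes 0.05 s, during which the arm holds its last target. There are 200 camera calls.

## Task

Tidy the desk: lay the blue marker and the yellow highlighter flat on the floor of the green pen tray, and set the black car key and the white earbud case flat, side by side, in the tan valet tray. Take the green picture frame out of the letter rack and lean it against the front of the stack of books, standing on the desk and tilted slightly back, with its picture facing out into the room. Leave the blue coffee cup standing where it is.

Things in the scene. Friction and masses are not known exactly. Their poses are not given: they have to be found in the camera images.
- marker: blue square-barrelled marker with a dark blue cap, 125 x 15 x 15 mm, lying flat on the desk. Origin: centre of its underside; x runs along its length (cap at +x), z up.
- highlighter: yellow flat highlighter with a black cap, 115 x 24 x 16 mm (x, y, z), lying flat on the desk. Origin: centre of its underside; x runs along its length (cap at +x), z up.
- car_key: black car key fob with small grey and red buttons on top, 70 x 38 x 14 mm (x, y, z), lying flat on the desk. Origin: centre of its underside, z up.
- earbud_case: white earbud case with well rounded edges, 60 x 46 x 24 mm (x, y, z), lying flat on the desk. Origin: centre of its underside, z up.
- frame: green picture frame, a rigid slab 12 mm thick (x), 115 mm wide (y) and 160 mm tall (z), about 0.2 kg. The picture is on its -x face. Origin: centre of its bottom edge face; z runs up the frame. At the start it stands upright in the front slot of the letter rack, picture towards the robot; its top 100 mm stick out.
- rack: pale wooden letter rack, fixed. Origin: on the desk, straight below the middle of its front slot. The slot is 17 mm wide along x, open at the ends and the top, its floor is 8 mm and the tops of its walls 58 mm above the desk; walls 8 mm thick and 130 mm long (y). A second slot behind (+x) holds fixed envelopes whose tops are 93 mm above the desk. In all it spans -17 to +73 mm in x, 150 mm in y.
- book_stack: stack of five hardback books lying flat, the top one dark blue, spines to the robot, fixed: 110 mm high, 200 mm wide (y), 150 mm deep (x). Origin: on the desk, midway along its width and 30 mm behind its front face: the front face (spines) is the plane x = -30 mm of its frame and faces -x; the upper front edge is at x = -30 mm, z = 110 mm.
- pen_tray: green open tray, fixed, 190 x 130 x 20 mm (x, y, z), walls and floor 5 mm thick, so inside 180 x 120 mm. Origin: centre of its underside; the inner floor is 5 mm above it.
- valet_tray: tan (light leather brown) open tray, fixed, of the same size: 190 x 130 x 20 mm (x, y, z), walls and floor 5 mm thick. Origin: centre of its underside; the inner floor is 5 mm above it.
- cup: blue ceramic espresso cup without handle, 60 mm across the rim and 48 mm high, standing loose among the things. Origin: centre of its underside.
Mind the look-alikes: they are no part of the job. Of the things that look like the car_key, take the one that is nearest to the robot's base at the start.

How it is judged:
At the end, for the whole second after the job is handed in: Pens flat on the pen tray floor, key and earbud case on the valet tray floor (tilt under 0.1 rad, within 10 mm of its underside). Frame foot on desk, touching the stack, leaning back 0.08-0.52 rad, picture out, within 80 mm of stack middle. All at rest; cup upright, moved under 30 mm (x of marker in the frame of pen_tray between -0.035 and 0.035 m and y of marker in the frame of pen_tray between -0.055 and 0.055 m and z of marker in the frame of pen_tray between 0.001 and 0.01 m and angle between each of marker, highlighter, car_key, earbud_case's own z axis and vertical below 0.1 rad and x of highlighter in the frame of pen_tray between -0.04 and 0.04 m and y of highlighter in the frame of pen_tray between -0.052 and 0.052 m and z of highlighter in the frame of pen_tray between 0.001 and 0.01 m and x of car_key in the frame of valet_tray between -0.075 and 0.075 m and y of car_key in the frame of valet_tray between -0.048 and 0.048 m and z of car_key in the frame of valet_tray between 0.001 and 0.01 m and x of earbud_case in the frame of valet_tray between -0.07 and 0.07 m and y of earbud_case in the frame of valet_tray between -0.045 and 0.045 m and z of earbud_case in the frame of valet_tray between 0.001 and 0.01 m and angle between frame's own x axis and vertical between 1.651 and 2.091 rad and angle between frame's own z axis and vertical below 0.54 rad and height (world z) of frame below 0.012 m and contact force between frame and book_stack above 0.03 N and y of frame in the frame of book_stack between -0.08 and 0.08 m and x of frame in the frame of book_stack below -0.03 m and linear speed of each of marker, highlighter, car_key, earbud_case, frame below 0.02 m/s and angular speed of each of marker, highlighter, car_key, earbud_case, frame below 0.2 rad/s and distance of cup from where it was at the start of the episode below 0.03 m and angle between cup's own z axis and vertical below 0.2 rad).
It fails at once if the coffee cup was knocked over (angle between cup's own z axis and vertical above 0.7 rad).
It also fails if it takes over 118 s, if anything falls off the work surface, if the arm or the gripper's body presses on something with over 40 N, if the wrist force passes 120 N, or if a joint passes its speed limit or range.

## Working session

There is one attempt and no reset: what is moved stays moved. The work goes in short steps, Python scripts to look and compute and a tool call to move; the robot and the scene stay as the last step left them, time stands still between calls to the robot, and variables do not carry over. Pictures are saved under pics/ and viewed, at most 14 in all, crops included, and the job is handed in when it is done.

Besides the shell and the picture viewer there is one more tool, called after "Request:" in YAML: its name, and indented under it one key for each argument. carry_out: Moves the arm, as the interface text tells. Its arguments: {"type":"object","properties":{"moves":{"type":"array","items":{"type":"object","properties":{"tx":{"type":"number"},"ty":{"type":"number"},"tz":{"type":"number"},"wx":{"type":"number"},"wy":{"type":"number"},"wz":{"type":"number"},"claw":{"type":"number"}}}},"newtons":{"type":"number"}},"required":["moves"]}

```bash
mkdir -p pics; cat > h.py <<'E'
import numpy as np, cv2, pickle
from workcell import env, read_camera
def cam(n):
    c=read_camera(n); return c
def und(c,uv):
    uv=np.atleast_2d(np.float64(uv)); d=(uv-[c['cx'],c['cy']])/[c['fx'],c['fy']]
    s=d.copy()
    for _ in range(20): s=d/(1+c['k1']*(s**2).sum(1,keepdims=True))
    return np.c_[s,np.ones(len(s))]
def pose(c,T=None):  # world_from_camera
    return np.linalg.inv(c['camera_from_world']) if 'camera_from_world' in c else T@c['hand_eye']
def plane(c,uv,z,T=None):
    W=pose(c,T); r=und(c,uv)@W[:3,:3].T; o=W[:3,3]
    return o+r*((z-o[2])/r[:,2])[:,None]
def cloud(c,T=None):
    W=pose(c,T); v,u=np.mgrid[:480,:640]; z=c['z_map'].reshape(-1,1)
    P=und(c,np.c_[u.ravel(),v.ravel()])*z
    P=P@W[:3,:3].T+W[:3,3]; P[z[:,0]==0]=np.nan
    return P.reshape(480,640,3)
E
python3 - <<'E'
from h import *
print(env.get_state())
for n in('top','side'):
    c=cam(n); pickle.dump(c,open(n+'.pkl','wb')); cv2.imwrite(f'pics/{n}0.png',c['image'])
    print(n,c['fx'],c['k1'],np.linalg.inv(c['camera_from_world']).round(3))
E
```

```text
{'clock': 0.0, 'joint_pos': array([-1.34760200e+00,  3.14029193e-01,  4.49609146e-02,  1.30359559e+00,
        1.66491132e-05,  1.43121156e+00]), 'qvel': array([ 2.11449375e-03,  7.02527825e-04, -7.26903734e-04, -5.71725884e-05,
       -3.58532316e-03,  1.38680363e-03]), 'tau': array([ 2.91570286e-04, -4.80626643e+01,  2.98534405e+01,  1.92765350e-02,
       -8.56014276e-05, -1.93018525e-05]), 'tcp_pos': array([ 0.20394071, -0.53706471,  0.23038511]), 'orientation': array([-9.33301715e-04,  9.83593546e-01,  1.80396411e-01, -3.07073829e-05]), 'wrist_force': array([-0.56672399,  0.08083495, -1.16540818]), 'ft_torque': array([ 0.01751639, -0.03502058, -0.02187663]), 'grip_force': 0.0, 'finger_gap': 0.08497641408899262}
top 459.91601380126156 -0.08052796107023161 [[-0.015 -0.997  0.074  0.452]
 [-1.     0.016  0.018 -0.098]
 [-0.019 -0.074 -0.997  1.079]
 [ 0.     0.     0.     1.   ]]
side 539.3238188512255 -0.047632357124561146 [[-0.968 -0.145  0.203  0.218]
 [-0.249  0.585 -0.771  1.08 ]
 [-0.007 -0.798 -0.603  0.93 ]
 [ 0.     0.     0.     1.   ]]
```

View pics/top0.png

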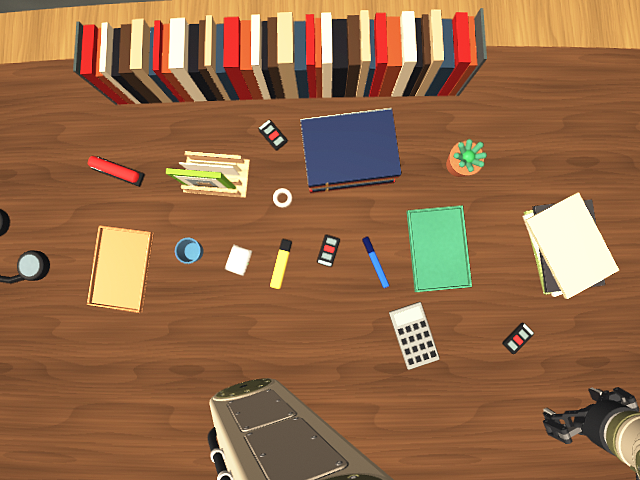

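View pics/side0.png

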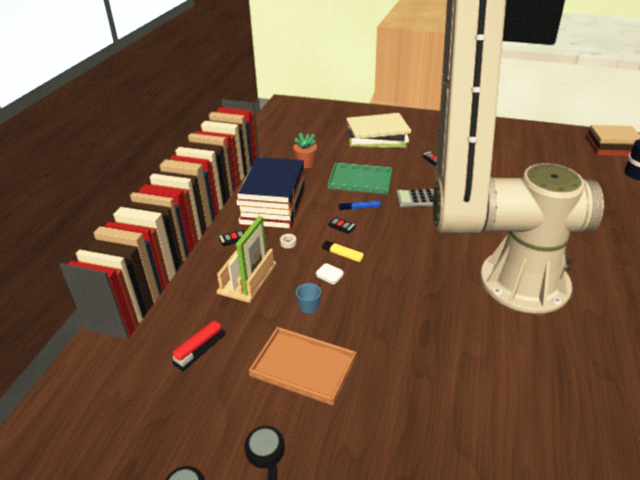

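The top view shows the valet tray at (120,268), cup (188,250), case (238,260), highlighter (281,263), centre key (328,250), marker (375,262), pen tray (439,248), frame and rack (210,175), and books (350,150). The other two keys are at (273,135) and (518,338). The side view shows the same objects.

```bash
cat > m.py <<'E'
from h import *
C={n:pickle.load(open(n+'.pkl','rb')) for n in('top','side')}
D={n:cloud(C[n]) for n in C}
def seg(n,box,lo,hi):
    c=C[n]; h=cv2.cvtColor(c['image'],cv2.COLOR_BGR2HSV); m=cv2.inRange(h,np.array(lo),np.array(hi))
    k=np.zeros_like(m); x0,y0,x1,y1=box; k[y0:y1,x0:x1]=m[y0:y1,x0:x1]
    k=cv2.morphologyEx(k,cv2.MORPH_CLOSE,np.ones((5,5)))
    cs,_=cv2.findContours(k,cv2.RETR_EXTERNAL,cv2.CHAIN_APPROX_NONE)
    return max(cs,key=cv2.contourArea),k
def rect(P):
    (cx,cy),(w,h),a=cv2.minAreaRect(np.float32(P[:,:2]*1000)); 
    b=cv2.boxPoints(((cx,cy),(w,h),a)); e=max((b[1]-b[0],b[2]-b[1]),key=np.linalg.norm)
    return np.round([cx,cy],1),np.round([w,h],1),round(float(np.arctan2(e[1],e[0])%np.pi),3)
items={ # top box, side box, hsv, height
'marker':((355,230,395,295),(330,195,390,215),(100,120,40),(125,255,255),.015),
'highl':((260,230,300,295),(315,235,370,265),(20,120,120),(35,255,255),.016),
'case':((220,240,258,280),(312,260,348,286),(0,0,150),(180,60,255),.024),
'key':((312,230,345,270),(324,214,360,235),(0,0,0),(180,255,60),.014),
'keyR':((495,318,540,358),None,(0,0,0),(180,255,60),.014),
'keyB':((255,118,290,153),None,(0,0,0),(180,255,60),.014),
'cup':((170,230,208,270),(292,280,326,315),(95,80,40),(115,255,255),.048),
'pen':((400,200,480,298),(320,160,400,195),(60,80,40),(90,255,255),.02),
'valet':((80,220,160,318),(245,325,360,405),(5,60,140),(28,200,255),.02),
'books':((295,105,405,190),(235,155,310,225),(105,80,20),(130,255,150),.110),
}
if __name__=='__main__':
  for k,(tb,sb,lo,hi,z) in items.items():
    c,m=seg('top',tb,lo,hi); P=plane(C['top'],c[:,0],z); r=rect(P)
    zz=D['top'][m>0][:,2]; print(k,*r,'topz',np.nanpercentile(zz,[10,50,90]).round(4),end=' ')
    if sb:
        c2,m2=seg('side',sb,lo,hi); zz=D['side'][m2>0][:,2]; print('side',*rect(plane(C['side'],c2[:,0],z)),np.nanpercentile(zz,[10,50,90]).round(4),end='')
    print()
E
python3 m.py
python3 - <<'E'
from m import *
# rack, frame, book geometry from clouds
t=D['top']; s=D['side']
for n,P in (('t',t[140:205,160:255].reshape(-1,3)),('s',s[210:305,210:285].reshape(-1,3))):
    for lo,hi in((.13,.2),(.085,.1),(.05,.064)):
        q=P[(P[:,2]>lo)&(P[:,2]<hi)]; 
        if len(q)>5: print(n,lo,len(q),rect(q),np.median(q,0).round(3))
c,m=seg('top',(160,140,255,205),(30,100,80),(45,255,255)); q=t[m>0]; print('green top',rect(q[q[:,2]>.15]),np.nanpercentile(q[:,2],[2,50,98]))
c,m=seg('side',(210,210,290,305),(30,100,50),(50,255,255)); q=s[m>0]; q=q[q[:,2]>.07];print('green side',rect(q),np.nanpercentile(q[:,2],[2,50,98]), q[q[:,2]>.15].mean(0))
big=[cv2.resize(C['top']['image'][100:300,80:480],(800,400),interpolation=cv2.INTER_CUBIC)]
cv2.imwrite('pics/crop0.png',big[0])
E
```

```text
marker [ 470.8 -215.2] [123.1  15.1] 0.38 topz [0.0133 0.0163 0.0189] side [ 465.3 -206. ] [122.4  29.6] 0.386 [0.0047 0.0126 0.0167]
highl [458.7   7.5] [24.8 89.6] 2.885 topz [0.0054 0.0158 0.0183] side [456.9  16.2] [38.8 95.9] 2.898 [0.0031 0.014  0.0177]
case [481.1 102.1] [46.  60.4] 2.786 topz [0.0171 0.0238 0.0268] side [476.  115.4] [54.8 64.1] 2.797 [0.0121 0.0219 0.0254]
key [ 500.8 -107. ] [35.9 65. ] 2.826 topz [0.0128 0.0152 0.0177] side [495.4 -96. ] [44.3 72. ] 2.821 [0.0044 0.0114 0.0152]
keyR [ 288.9 -541.1] [38.  67.7] 2.31 topz [0.0096 0.0143 0.0173] 
keyB [775.5  19.5] [66.7 37.6] 0.683 topz [0.0122 0.0152 0.0181] 
cup [503.7 210.4] [62.6 54.6] 1.558 topz [0.0048 0.0211 0.0492] side [496.9 232.6] [56.  87.7] 1.815 [0.0109 0.0315 0.0467]
pen [ 500.1 -361.9] [189.1 132.4] 0.074 topz [0.0042 0.0071 0.0191] side [ 495.8 -348.5] [187.4 154.5] 0.076 [0.003  0.0067 0.0181]
valet [465.5 386.6] [231.1 195.8] 0.004 topz [-0.0006  0.0044  0.0117] side [462.  394.6] [143.8 195.1] 3.001 [0.0021 0.0053 0.0179]
books [ 710.7 -158.1] [158.4 198.9] 1.672 topz [0.109  0.1116 0.1138] side [ 715.3 -145.4] [155.3 210.1] 1.678 [0.1076 0.1101 0.1125]
t 0.13 548 (array([653.7, 165.8]), array([115.5,  14. ]), 1.458) [0.651 0.164 0.168]
t 0.085 214 (array([672.5, 159.6]), array([121.7,  53.6]), 1.458) [0.685 0.157 0.092]
t 0.05 647 (array([680.8, 156.7]), array([131.1,  88.6]), 1.465) [0.681 0.149 0.059]
s 0.13 531 (array([652.1, 168.5]), array([117.7,  16.4]), 1.463) [0.65  0.177 0.157]
s 0.085 192 (array([670.7, 167.4]), array([115.5,  52.7]), 1.441) [0.65  0.191 0.092]
s 0.05 533 (array([692.8,  84.8]), array([127.2, 300.4]), 1.727) [0.658 0.177 0.057]
green top (array([654., 166.]), array([115.1,  13.4]), 1.46) [0.04833892 0.16759653 0.17214391]
green side (array([652., 168.]), array([119.2,  15. ]), 1.446) [0.07473733 0.1554213  0.16979936] [0.65171043 0.17425999 0.16413631]
```

View pics/crop0.png

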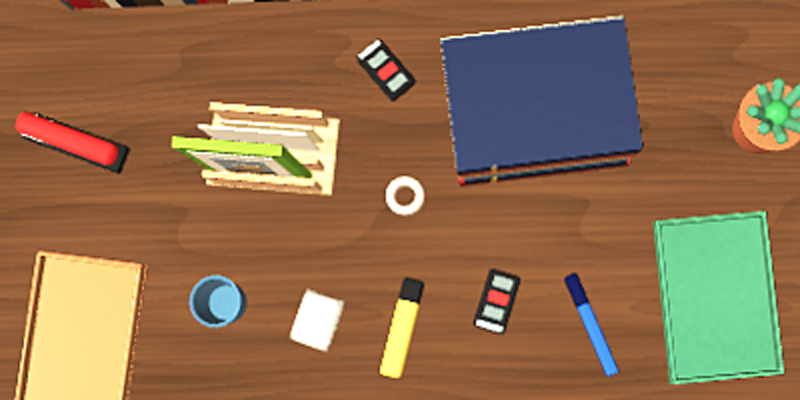

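The crop shows the highlighter's black cap towards +x, the marker's dark cap towards +x, and a white tape ring at (404,195). The centre key is 0.51 m from the base, against 0.61 m for the next one, so it is the one to take. I'll start towards the marker while refining the valet tray and book edge.

```bash
python3 - <<'E'
from m import *
t,s=D['top'],D['side']
for n,P,b in (('t',t,(75,215,165,325)),('s',s,(235,320,370,410))):
    q=P[b[1]:b[3],b[0]:b[2]].reshape(-1,3); q=q[(q[:,2]>.012)&(q[:,2]<.028)]; print('valet',n,len(q),rect(q), np.median(q[:,2]))
for n,P in (('t',t),('s',s)):
    q=P.reshape(-1,3); q=q[(abs(q[:,2]-.11)<.006)&(abs(q[:,0]-.71)<.1)&(abs(q[:,1]+.155)<.13)]; print('books',n,len(q),rect(q),np.median(q[:,2]))
    for nm,b,lo in(('valet',(.46,.39),0),('pen',(.5,-.36),0),('case',(.481,.102),.018),('key',(.5,-.105),.01),('highl',(.471,.004),.012),('marker',(.47,-.215),.011),('cup',(.504,.22),.04)):
        w=.12 if lo==0 else .075 if nm in('highl','marker') else .05; lo=lo or .012
        q=P.reshape(-1,3); q=q[(q[:,2]>lo)&(q[:,2]<.06)&(abs(q[:,0]-b[0])<w)&(abs(q[:,1]-b[1])<w)]; print(nm,n,len(q),rect(q),np.median(q[:,2]).round(4))
E
```

```text
valet t 758 (array([465. , 386.8]), array([132.9, 190.6]), 3.007) 0.019588366371182886
valet s 982 (array([463.5, 388.8]), array([134., 193.]), 2.992) 0.01801150065568935
books t 6276 (array([ 718.5, -156.8]), array([150.8, 201.8]), 1.68) 0.11164159290168713
valet t 758 (array([465. , 386.8]), array([132.9, 190.6]), 3.007) 0.0196
pen t 754 (array([ 497.7, -332.3]), array([189.3, 194.5]), 1.642) 0.0203
case t 449 (array([481.3, 102.5]), array([43.9, 58.6]), 2.762) 0.0242
key t 481 (array([ 501.2, -105.9]), array([37.6, 69.7]), 2.824) 0.0155
highl t 529 (array([481.3,  37.1]), array([ 91.6, 114.4]), 2.878) 0.017
marker t 362 (array([ 472.3, -214.8]), array([125.4,  15.9]), 0.387) 0.0163
cup t 190 (array([504. , 212.9]), array([57.7, 59.3]), 1.878) 0.0482
books s 1989 (array([ 716.7, -153.8]), array([150.8, 210. ]), 1.672) 0.11005543826103736
valet s 982 (array([463.5, 388.8]), array([134., 193.]), 2.992) 0.018
pen s 402 (array([ 496.9, -360.9]), array([190.3, 144.7]), 0.091) 0.0177
case s 267 (array([478.5, 106.9]), array([47.2, 57.6]), 2.757) 0.0232
key s 207 (array([ 497.8, -103.6]), array([40.8, 72.3]), 2.8) 0.014
highl s 251 (array([466. ,  15.3]), array([ 99.8, 101.1]), 1.958) 0.0161
marker s 157 (array([ 483.7, -250.4]), array([123.8, 103.4]), 0.379) 0.0148
cup s 195 (array([501.7, 213.9]), array([56.2, 62. ]), 1.842) 0.0457
```

Request:
carry_out:
  moves:
    - {"tx":3.3,"ty":4.0,"tz":-1,"claw":-0.2}
    - {"tx":3.3,"ty":4.0,"tz":-1}
    - {"tx":3.3,"ty":4.0,"tz":-1}
    - {"tx":3.3,"ty":4.0,"tz":-1}
    - {"tx":3.3,"ty":4.0,"tz":-1}
    - {"tx":3.3,"ty":4.0,"tz":-1}
    - {"tx":3.4,"ty":4.0,"tz":-1}
    - {"tx":3.4,"ty":4.0,"tz":-1}
  newtons: 40

```text
invalid input at $.moves[0]: expected keys tx, ty, tz, wx, wy, wz, claw
```

Request:
carry_out:
  moves:
    - {"tx":3.3,"ty":4.0,"tz":-1,"wx":0,"wy":0,"wz":0,"claw":-0.2}
    - {"tx":3.3,"ty":4.0,"tz":-1,"wx":0,"wy":0,"wz":0,"claw":-0.2}
    - {"tx":3.3,"ty":4.0,"tz":-1,"wx":0,"wy":0,"wz":0,"claw":-0.2}
    - {"tx":3.3,"ty":4.0,"tz":-1,"wx":0,"wy":0,"wz":0,"claw":-0.2}
    - {"tx":3.3,"ty":4.0,"tz":-1,"wx":0,"wy":0,"wz":0,"claw":-0.2}
    - {"tx":3.3,"ty":4.0,"tz":-1,"wx":0,"wy":0,"wz":0,"claw":-0.2}
    - {"tx":3.4,"ty":4.0,"tz":-1,"wx":0,"wy":0,"wz":0,"claw":-0.2}
    - {"tx":3.4,"ty":4.2,"tz":-1,"wx":0,"wy":0,"wz":0.01,"claw":-0.2}
  newtons: 40

```text
clock: 1.1
tcp_pos: [0.4708, -0.2142, 0.1508]
orientation: [0.0, 0.983, 0.185, -0.0]
wrist_force: [0.1, -0.8, -0.1]
finger_gap: 0.0511
grip_force: 0.0
```

Request:
carry_out:
  moves:
    - {"tx":0,"ty":0,"tz":-5,"wx":0,"wy":0,"wz":0.01,"claw":-0.2}
    - {"tx":0,"ty":0,"tz":-5,"wx":0,"wy":0,"wz":0,"claw":-0.2}
    - {"tx":0,"ty":0,"tz":-3,"wx":0,"wy":0,"wz":0,"claw":-0.2}
    - {"tx":0,"ty":0,"tz":-1.7,"wx":0,"wy":0,"wz":0,"claw":-0.2}
    - {"tx":0,"ty":0,"tz":0,"wx":0,"wy":0,"wz":0,"claw":1}
    - {"tx":0,"ty":0,"tz":0,"wx":0,"wy":0,"wz":0,"claw":1}
    - {"tx":0,"ty":0,"tz":0,"wx":0,"wy":0,"wz":0,"claw":1}
    - {"tx":0,"ty":0,"tz":0,"wx":0,"wy":0,"wz":0,"claw":1}
  newtons: 40

```text
clock: 2.1
tcp_pos: [0.4706, -0.216, 0.0051]
orientation: [0.001, 0.982, 0.19, 0.001]
wrist_force: [0.2, -0.2, -0.1]
finger_gap: 0.0134
grip_force: 41.5
```

Request:
carry_out:
  moves:
    - {"tx":0,"ty":0,"tz":3,"wx":0,"wy":0,"wz":0,"claw":1}
    - {"tx":0,"ty":0,"tz":4,"wx":0,"wy":0,"wz":0,"claw":1}
    - {"tx":0.9,"ty":-4,"tz":0,"wx":0,"wy":0,"wz":-0.1,"claw":1}
    - {"tx":0.9,"ty":-4,"tz":0,"wx":0,"wy":0,"wz":-0.1,"claw":1}
    - {"tx":0.8,"ty":-3.7,"tz":0,"wx":0,"wy":0,"wz":-0.1,"claw":1}
    - {"tx":0,"ty":0,"tz":-3,"wx":0,"wy":0,"wz":0,"claw":1}
    - {"tx":0,"ty":0,"tz":-2,"wx":0,"wy":0,"wz":0,"claw":1}
    - {"tx":0,"ty":0,"tz":0,"wx":0,"wy":0,"wz":0,"claw":1}

```text
clock: 3.1
tcp_pos: [0.4948, -0.3317, 0.0229]
orientation: [-0.001, 0.999, 0.041, -0.001]
wrist_force: [-0.3, 0.6, -1.0]
finger_gap: 0.0136
grip_force: 41.6
```

Request:
carry_out:
  moves:
    - {"tx":0,"ty":0,"tz":-0.8,"wx":0,"wy":0,"wz":0,"claw":1}
    - {"tx":0,"ty":0,"tz":-0.4,"wx":0,"wy":0,"wz":0,"claw":1}
    - {"tx":0,"ty":0,"tz":0,"wx":0,"wy":0,"wz":0,"claw":1}
    - {"tx":0,"ty":0,"tz":0,"wx":0,"wy":0,"wz":0,"claw":0.4}
    - {"tx":0,"ty":0,"tz":0,"wx":0,"wy":0,"wz":0,"claw":0.4}
    - {"tx":0,"ty":0,"tz":4,"wx":0,"wy":0,"wz":0,"claw":0.4}
    - {"tx":0,"ty":0,"tz":6,"wx":0,"wy":0,"wz":0,"claw":0.4}
    - {"tx":0,"ty":0,"tz":6,"wx":0,"wy":0,"wz":0,"claw":0.1}

```text
clock: 4.1
tcp_pos: [0.4958, -0.3324, 0.1739]
orientation: [-0.0, 0.999, 0.041, -0.0]
wrist_force: [0.0, -0.5, -0.4]
finger_gap: 0.0385
grip_force: 0.0
```

Request:
carry_out:
  moves:
    - {"tx":1.5,"ty":5,"tz":0.5,"wx":0,"wy":0,"wz":0.14,"claw":0.1}
    - {"tx":1.5,"ty":5,"tz":0.5,"wx":0,"wy":0,"wz":0.14,"claw":0.1}
    - {"tx":1.5,"ty":5,"tz":0.5,"wx":0,"wy":0,"wz":0.14,"claw":0.1}
    - {"tx":1.5,"ty":5,"tz":0.5,"wx":0,"wy":0,"wz":0.14,"claw":0.1}
    - {"tx":1.5,"ty":5,"tz":0.5,"wx":0,"wy":0,"wz":0.14,"claw":0.1}
    - {"tx":1.5,"ty":5,"tz":0.5,"wx":0,"wy":0,"wz":0.14,"claw":0.1}
    - {"tx":1.5,"ty":5,"tz":0.5,"wx":0,"wy":0,"wz":0.14,"claw":0.1}
    - {"tx":1.5,"ty":5,"tz":0.5,"wx":0,"wy":0,"wz":0.14,"claw":0.1}

```text
clock: 5.1
tcp_pos: [0.6164, 0.0691, 0.2128]
orientation: [0.0, 0.823, 0.568, 0.0]
wrist_force: [1.8, -0.4, 0.2]
finger_gap: 0.0385
grip_force: 0.0
```

Request:
carry_out:
  moves:
    - {"tx":1.9,"ty":5,"tz":0,"wx":0,"wy":0,"wz":0.14,"claw":0.1}
    - {"tx":1.8,"ty":5,"tz":0,"wx":0,"wy":0,"wz":0.116,"claw":0.1}
    - {"tx":0,"ty":0,"tz":0,"wx":0,"wy":0,"wz":0,"claw":0.1}

```text
clock: 5.48
tcp_pos: [0.6535, 0.1711, 0.2116]
orientation: [-0.0, 0.744, 0.668, 0.0]
wrist_force: [0.4, -0.1, -0.1]
finger_gap: 0.0384
grip_force: 0.0
```

Request:
carry_out:
  moves:
    - {"tx":0,"ty":-0.4,"tz":-3,"wx":0,"wy":0,"wz":0,"claw":0.1}
    - {"tx":0,"ty":0,"tz":-3,"wx":0,"wy":0,"wz":0,"claw":0.1}
    - {"tx":0,"ty":0,"tz":-2,"wx":0,"wy":0,"wz":0,"claw":0.1}
    - {"tx":0,"ty":0,"tz":0,"wx":0,"wy":0,"wz":0,"claw":0.1}
    - {"tx":0,"ty":0,"tz":0,"wx":0,"wy":0,"wz":0,"claw":1}
    - {"tx":0,"ty":0,"tz":0,"wx":0,"wy":0,"wz":0,"claw":1}
    - {"tx":0,"ty":0,"tz":0,"wx":0,"wy":0,"wz":0,"claw":1}
    - {"tx":0,"ty":0,"tz":0,"wx":0,"wy":0,"wz":0,"claw":1}
  newtons: 60

```text
clock: 6.48
tcp_pos: [0.654, 0.1632, 0.134]
orientation: [0.001, 0.746, 0.666, 0.001]
wrist_force: [-0.3, -1.7, 6.2]
finger_gap: 0.0104
grip_force: 59.5
```

Request:
carry_out:
  moves:
    - {"tx":0,"ty":0,"tz":1.5,"wx":0,"wy":0,"wz":0,"claw":1}
    - {"tx":0,"ty":0,"tz":2,"wx":0,"wy":0,"wz":0,"claw":1}
    - {"tx":0,"ty":0,"tz":2,"wx":0,"wy":0,"wz":0,"claw":1}
    - {"tx":0,"ty":0,"tz":2,"wx":0,"wy":0,"wz":0,"claw":1}
    - {"tx":0,"ty":0,"tz":1,"wx":0,"wy":0,"wz":0,"claw":1}
    - {"tx":0,"ty":0,"tz":0,"wx":0,"wy":0,"wz":0,"claw":1}

```text
clock: 7.22
tcp_pos: [0.6534, 0.1635, 0.218]
orientation: [0.0, 0.746, 0.666, 0.001]
wrist_force: [-0.4, 0.3, -3.2]
finger_gap: 0.0113
grip_force: 58.8
```

Request:
carry_out:
  moves:
    - {"tx":-2.2,"ty":-3,"tz":0,"wx":0,"wy":0,"wz":0.03,"claw":1}
    - {"tx":-2.2,"ty":-4,"tz":0,"wx":0,"wy":0,"wz":0.03,"claw":1}
    - {"tx":-2.0,"ty":-4,"tz":0,"wx":0,"wy":0,"wz":0.03,"claw":1}
    - {"tx":0,"ty":-5,"tz":0,"wx":0,"wy":0,"wz":0.03,"claw":1}
    - {"tx":0,"ty":-5,"tz":-0.5,"wx":0,"wy":0,"wz":0.03,"claw":1}
    - {"tx":0,"ty":-5,"tz":-0.5,"wx":0,"wy":0,"wz":0.03,"claw":1}
    - {"tx":0,"ty":-4,"tz":-0.5,"wx":0,"wy":0,"wz":0.03,"claw":1}
    - {"tx":0,"ty":-2.6,"tz":-0.5,"wx":0,"wy":0,"wz":0,"claw":1}

```text
clock: 8.22
tcp_pos: [0.5882, -0.1645, 0.1959]
orientation: [-0.001, 0.672, 0.74, -0.0]
wrist_force: [-0.5, 0.4, -1.1]
finger_gap: 0.0113
grip_force: 59.7
```

Request:
carry_out:
  moves:
    - {"tx":0,"ty":0,"tz":-1,"wx":-0.011,"wy":0.1,"wz":0,"claw":1}
    - {"tx":1,"ty":0,"tz":-1.5,"wx":-0.01,"wy":0.1,"wz":0,"claw":1}
    - {"tx":1,"ty":0,"tz":-1,"wx":0,"wy":0,"wz":0,"claw":1}
    - {"tx":0,"ty":0,"tz":0,"wx":0,"wy":0,"wz":0,"claw":1}
    - {"tx":0,"ty":0,"tz":0,"wx":0,"wy":0,"wz":0,"claw":1}

```text
clock: 8.85
tcp_pos: [0.6087, -0.1625, 0.1633]
orientation: [-0.066, 0.668, 0.737, -0.074]
wrist_force: [1.0, -0.8, -2.2]
finger_gap: 0.011
grip_force: 60.1
```

```bash
python3 - <<'E'
from h import *
a=cam('top'); b=cam('side'); 
for n,c in(('top',a),('side',b)): pickle.dump(c,open(n+'1.pkl','wb'))
v=np.hstack([cv2.resize(a['image'][80:280,240:480],(400,333)),cv2.resize(b['image'][130:260,210:410],(400,260)).__class__((333,400,3),np.uint8)*0])
s=cv2.resize(b['image'][120:260,200:368],(400,333)); v[:,400:]=s
cv2.imwrite('pics/f1.png',v)
E
```

```text
(no output)
```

View pics/f1.png

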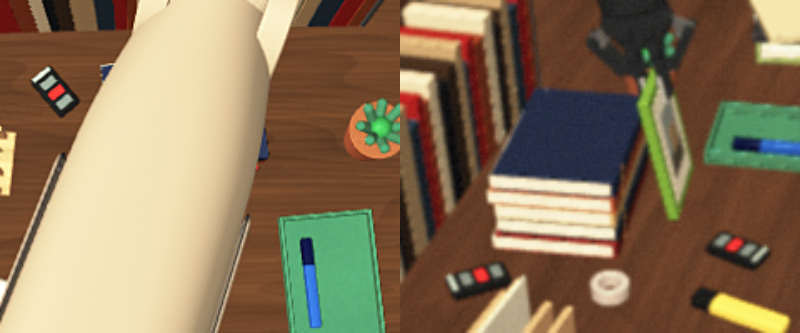

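The picture shows the frame held in front of the spines, tilted back with its picture outward, and the marker lying in the pen tray. Next I'll lower the frame.

Request:
carry_out:
  moves:
    - {"tx":0.5,"ty":0,"tz":-1.5,"wx":0,"wy":0,"wz":0,"claw":1}
    - {"tx":0.5,"ty":0,"tz":-1.3,"wx":0,"wy":0,"wz":0,"claw":1}
    - {"tx":0,"ty":0,"tz":-0.5,"wx":0,"wy":0,"wz":0,"claw":1}
    - {"tx":0,"ty":0,"tz":-0.2,"wx":0,"wy":0,"wz":0,"claw":1}
    - {"tx":0,"ty":0,"tz":0,"wx":0,"wy":0,"wz":0,"claw":1}

```text
clock: 9.57
tcp_pos: [0.619, -0.1626, 0.1272]
orientation: [-0.067, 0.668, 0.737, -0.075]
wrist_force: [0.5, 0.6, -2.7]
finger_gap: 0.0115
grip_force: 60.1
```

Request:
carry_out:
  moves:
    - {"tx":0.5,"ty":0.05,"tz":0,"wx":0,"wy":0,"wz":0,"claw":1}
    - {"tx":0.5,"ty":0.05,"tz":0,"wx":0,"wy":0,"wz":0,"claw":1}
    - {"tx":0.4,"ty":0.05,"tz":0,"wx":0,"wy":0,"wz":0,"claw":1}
    - {"tx":0.3,"ty":0.03,"tz":0,"wx":0,"wy":0,"wz":0,"claw":1}
    - {"tx":0,"ty":0,"tz":-0.2,"wx":0,"wy":0,"wz":0,"claw":1}
    - {"tx":0,"ty":0,"tz":0,"wx":0,"wy":0,"wz":0,"claw":1}

```text
clock: 10.32
tcp_pos: [0.6358, -0.1608, 0.1249]
orientation: [-0.067, 0.668, 0.737, -0.075]
wrist_force: [-0.6, 0.3, -2.8]
finger_gap: 0.0111
grip_force: 60.1
```

Request:
carry_out:
  moves:
    - {"tx":0.2,"ty":0,"tz":-0.1,"wx":0,"wy":0,"wz":0,"claw":1}
    - {"tx":0,"ty":0,"tz":-0.1,"wx":0,"wy":0,"wz":0,"claw":1}
    - {"tx":0,"ty":0,"tz":0,"wx":0,"wy":0,"wz":0,"claw":1}

```text
clock: 10.7
tcp_pos: [0.6378, -0.1608, 0.1245]
orientation: [-0.067, 0.668, 0.737, -0.075]
wrist_force: [-2.0, 0.7, 5.9]
finger_gap: 0.0112
grip_force: 61.1
```

Request:
carry_out:
  moves:
    - {"tx":0,"ty":0,"tz":0,"wx":0,"wy":0,"wz":0,"claw":0.7}
    - {"tx":0,"ty":0,"tz":0,"wx":0,"wy":0,"wz":0,"claw":0.4}
    - {"tx":0,"ty":0,"tz":0,"wx":0,"wy":0,"wz":0,"claw":0.3}
    - {"tx":0,"ty":0,"tz":0,"wx":0,"wy":0,"wz":0,"claw":0.3}
    - {"tx":0.2,"ty":0,"tz":1,"wx":0,"wy":0,"wz":0,"claw":0.3}
    - {"tx":0.4,"ty":0,"tz":2,"wx":0,"wy":0,"wz":0,"claw":0.3}
    - {"tx":0.6,"ty":0,"tz":3,"wx":0,"wy":0,"wz":0,"claw":0.3}
    - {"tx":0.6,"ty":0,"tz":3,"wx":0,"wy":0,"wz":0,"claw":0.3}

```text
clock: 11.7
tcp_pos: [0.6563, -0.1608, 0.215]
orientation: [-0.067, 0.668, 0.737, -0.075]
wrist_force: [1.2, -0.4, -0.4]
finger_gap: 0.0298
grip_force: 0.0
```

Request:
carry_out:
  moves:
    - {"tx":-1,"ty":1,"tz":0,"wx":0.011,"wy":-0.1,"wz":0,"claw":0}
    - {"tx":-2,"ty":2.2,"tz":0,"wx":0.01,"wy":-0.1,"wz":0,"claw":0}
    - {"tx":-2.5,"ty":2.2,"tz":0,"wx":0,"wy":0,"wz":0.16,"claw":0}
    - {"tx":-2.6,"ty":2.2,"tz":0,"wx":0,"wy":0,"wz":0.17,"claw":0}
    - {"tx":-2.6,"ty":2.2,"tz":0,"wx":0,"wy":0,"wz":0.17,"claw":0}
    - {"tx":-2.6,"ty":2.2,"tz":-2,"wx":0,"wy":0,"wz":0.17,"claw":0}
    - {"tx":-2.6,"ty":2.2,"tz":-2,"wx":0,"wy":0,"wz":0.17,"claw":0}
    - {"tx":-2.6,"ty":2.2,"tz":-2,"wx":0,"wy":0,"wz":0.17,"claw":0}

```text
clock: 12.7
tcp_pos: [0.4707, 0.0037, 0.1538]
orientation: [0.001, 0.227, 0.974, 0.0]
wrist_force: [0.8, 0.1, 0.1]
finger_gap: 0.0429
grip_force: 0.0
```

Request:
carry_out:
  moves:
    - {"tx":0,"ty":0,"tz":-1,"wx":0,"wy":0,"wz":0.17,"claw":0}
    - {"tx":0,"ty":0,"tz":0,"wx":0,"wy":0,"wz":0.02,"claw":0}
    - {"tx":0,"ty":0,"tz":0,"wx":0,"wy":0,"wz":0,"claw":0}

```text
clock: 13.08
tcp_pos: [0.472, 0.0029, 0.1443]
orientation: [0.001, 0.137, 0.991, -0.0]
wrist_force: [0.2, -0.8, 0.7]
finger_gap: 0.0424
grip_force: 0.0
```

```bash
python3 - <<'E'
from h import *
from scipy.spatial.transform import Rotation as R
s=env.get_state(); print(s['tcp_pos'],s['orientation'])
a=cam('wrist'); b=cam('side'); pickle.dump((s,a),open('w1.pkl','wb'));pickle.dump(b,open('side2.pkl','wb'))
v=np.zeros((333,800,3),np.uint8); v[:300,:400]=cv2.resize(a['image'],(400,300)); v[:,400:]=cv2.resize(b['image'][120:260,200:368],(400,333))
cv2.imwrite('pics/f2.png',v)
T=np.eye(4);T[:3,:3]=R.from_quat(np.roll(s['orientation'],-1)).as_matrix();T[:3,3]=s['tcp_pos']
h=cv2.cvtColor(a['image'],cv2.COLOR_BGR2HSV); m=cv2.inRange(h,(20,120,120),(35,255,255))
from m import rect
cs,_=cv2.findContours(m,cv2.RETR_EXTERNAL,cv2.CHAIN_APPROX_NONE); c=max(cs,key=cv2.contourArea)
print(rect(plane(a,c[:,0],.016,T)), np.nanmedian(cloud(a,T)[m>0],0))
D=cloud(b); h=cv2.cvtColor(b['image'],cv2.COLOR_BGR2HSV); m=cv2.inRange(h,(30,100,50),(50,255,255)); m[:120]=0;m[225:]=0
q=D[m>0]; q=q[(q[:,1]<-.08)&(q[:,1]>-.25)&(q[:,0]>.55)]; print(len(q),np.nanmin(q,0),np.nanmax(q,0)); print(np.polyfit(q[:,2],q[:,0],1))
E
```

```text
[0.47203997 0.00290584 0.14433005] [ 8.53186713e-04  1.37224468e-01  9.90539609e-01 -4.68222953e-07]
(array([457. ,   9.3]), array([23.9, 88.9]), 2.881) [0.4545801  0.00995434 0.01525811]
458 [ 0.59948937 -0.24957476 -0.00247715] [ 0.68213528 -0.09353945  0.16180862]
[0.24859196 0.60500328]
```

View pics/f2.png

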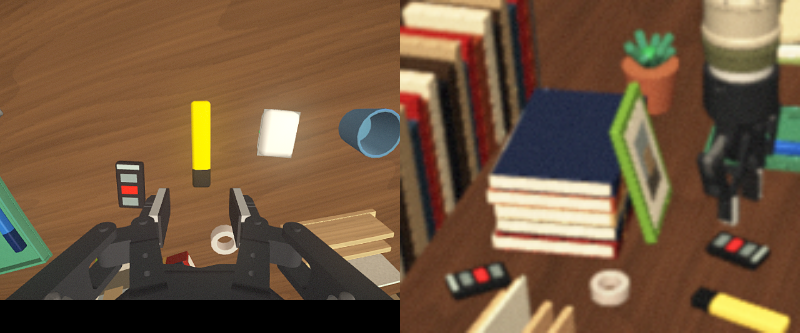

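The side view shows the frame leaning against the stack by about 0.24 rad with its picture out. The wrist view shows the yellow highlighter at (201,145) with its cap towards the gripper.

Request:
carry_out:
  moves:
    - {"tx":-0.25,"ty":0.3,"tz":-5,"wx":0,"wy":0,"wz":0.015,"claw":0}
    - {"tx":0,"ty":0,"tz":-4.5,"wx":0,"wy":0,"wz":0,"claw":0}
    - {"tx":0,"ty":0,"tz":-3,"wx":0,"wy":0,"wz":0,"claw":0}
    - {"tx":0,"ty":0,"tz":-1.5,"wx":0,"wy":0,"wz":0,"claw":0}
    - {"tx":0,"ty":0,"tz":0,"wx":0,"wy":0,"wz":0,"claw":1}
    - {"tx":0,"ty":0,"tz":0,"wx":0,"wy":0,"wz":0,"claw":1}
    - {"tx":0,"ty":0,"tz":0,"wx":0,"wy":0,"wz":0,"claw":1}
    - {"tx":0,"ty":0,"tz":0,"wx":0,"wy":0,"wz":0,"claw":1}
  newtons: 40

```text
clock: 14.18
tcp_pos: [0.4692, 0.0061, 0.004]
orientation: [0.001, 0.129, 0.992, 0.0]
wrist_force: [-0.1, -0.5, -0.5]
finger_gap: 0.0229
grip_force: 43.3
```

Request:
carry_out:
  moves:
    - {"tx":0,"ty":0,"tz":3,"wx":0,"wy":0,"wz":0,"claw":1}
    - {"tx":0,"ty":-2,"tz":4,"wx":0,"wy":0,"wz":0.05,"claw":1}
    - {"tx":0.6,"ty":-6,"tz":1,"wx":0,"wy":0,"wz":0.05,"claw":1}
    - {"tx":0.6,"ty":-6,"tz":0,"wx":0,"wy":0,"wz":0.05,"claw":1}
    - {"tx":0.6,"ty":-6,"tz":0,"wx":0,"wy":0,"wz":0.05,"claw":1}
    - {"tx":0.6,"ty":-6,"tz":0,"wx":0,"wy":0,"wz":0.05,"claw":1}
    - {"tx":0.6,"ty":-6,"tz":0,"wx":0,"wy":0,"wz":0.05,"claw":1}
    - {"tx":0.1,"ty":-6,"tz":0,"wx":0,"wy":0,"wz":0.04,"claw":1}

```text
clock: 15.18
tcp_pos: [0.4998, -0.376, 0.0838]
orientation: [0.0, -0.042, 0.999, -0.0]
wrist_force: [0.4, -0.1, 0.2]
finger_gap: 0.023
grip_force: 43.3
```

Request:
carry_out:
  moves:
    - {"tx":0,"ty":-1,"tz":0,"wx":0,"wy":0,"wz":0,"claw":1}
    - {"tx":0,"ty":0,"tz":-3,"wx":0,"wy":0,"wz":0,"claw":1}
    - {"tx":0,"ty":0,"tz":-2,"wx":0,"wy":0,"wz":0,"claw":1}
    - {"tx":0,"ty":0,"tz":0,"wx":0,"wy":0,"wz":0,"claw":1}

```text
clock: 15.68
tcp_pos: [0.4983, -0.3816, 0.0317]
orientation: [-0.001, -0.041, 0.999, 0.002]
wrist_force: [0.7, -0.5, -0.5]
finger_gap: 0.023
grip_force: 43.3
```

Request:
carry_out:
  moves:
    - {"tx":0,"ty":0,"tz":-1.5,"wx":0,"wy":0,"wz":0,"claw":1}
    - {"tx":0,"ty":0,"tz":-0.6,"wx":0,"wy":0,"wz":0,"claw":1}
    - {"tx":0,"ty":0,"tz":0,"wx":0,"wy":0,"wz":0,"claw":1}
    - {"tx":0,"ty":0,"tz":0,"wx":0,"wy":0,"wz":0,"claw":0.15}
    - {"tx":0,"ty":0,"tz":0,"wx":0,"wy":0,"wz":0,"claw":0.15}
    - {"tx":0,"ty":0,"tz":4,"wx":0,"wy":0,"wz":0,"claw":0.15}
    - {"tx":0,"ty":0,"tz":6,"wx":0,"wy":0,"wz":0,"claw":-0.1}
    - {"tx":0,"ty":5,"tz":3,"wx":0,"wy":0,"wz":0,"claw":-0.3}

```text
clock: 16.68
tcp_pos: [0.5014, -0.3375, 0.1463]
orientation: [0.003, -0.039, 0.999, -0.003]
wrist_force: [0.8, 1.3, -0.3]
finger_gap: 0.0553
grip_force: 0.0
```

Request:
carry_out:
  moves:
    - {"tx":0,"ty":4.5,"tz":0,"wx":0,"wy":0,"wz":-0.1,"claw":-0.3}
    - {"tx":0,"ty":4.6,"tz":0,"wx":0,"wy":0,"wz":-0.1,"claw":-0.3}
    - {"tx":0,"ty":4.6,"tz":0,"wx":0,"wy":0,"wz":-0.1,"claw":-0.3}
    - {"tx":0,"ty":4.6,"tz":0,"wx":0,"wy":0,"wz":-0.1,"claw":-0.3}
    - {"tx":0,"ty":4.6,"tz":0,"wx":0,"wy":0,"wz":0,"claw":-0.3}
    - {"tx":0,"ty":0,"tz":0,"wx":0,"wy":0,"wz":0,"claw":-0.3}

```text
clock: 17.42
tcp_pos: [0.4992, -0.1021, 0.1428]
orientation: [0.0, 0.156, 0.988, 0.0]
wrist_force: [0.9, -0.3, 0.6]
finger_gap: 0.0558
grip_force: 0.0
```

Request:
carry_out:
  moves:
    - {"tx":0,"ty":-0.25,"tz":-5,"wx":0,"wy":0,"wz":0,"claw":-0.3}
    - {"tx":0,"ty":0,"tz":-5,"wx":0,"wy":0,"wz":0,"claw":-0.3}
    - {"tx":0,"ty":0,"tz":-3,"wx":0,"wy":0,"wz":0,"claw":-0.3}
    - {"tx":0,"ty":0,"tz":-1.1,"wx":0,"wy":0,"wz":0,"claw":-0.3}
    - {"tx":0,"ty":0,"tz":0,"wx":0,"wy":0,"wz":0,"claw":1}
    - {"tx":0,"ty":0,"tz":0,"wx":0,"wy":0,"wz":0,"claw":1}
    - {"tx":0,"ty":0,"tz":0,"wx":0,"wy":0,"wz":0,"claw":1}
    - {"tx":0,"ty":0,"tz":0,"wx":0,"wy":0,"wz":0,"claw":1}

```text
clock: 18.42
tcp_pos: [0.5002, -0.1075, 0.0021]
orientation: [0.001, 0.158, 0.987, -0.0]
wrist_force: [0.4, -0.3, -0.9]
finger_gap: 0.037
grip_force: 41.2
```

Request:
carry_out:
  moves:
    - {"tx":0,"ty":0,"tz":4,"wx":0,"wy":0,"wz":0,"claw":1}
    - {"tx":0,"ty":2,"tz":5,"wx":0,"wy":0,"wz":0,"claw":1}
    - {"tx":0,"ty":5,"tz":3,"wx":0,"wy":0,"wz":0.03,"claw":1}
    - {"tx":0,"ty":6,"tz":0,"wx":0,"wy":0,"wz":0.03,"claw":1}
    - {"tx":0,"ty":6,"tz":0,"wx":0,"wy":0,"wz":0.03,"claw":1}
    - {"tx":0,"ty":6,"tz":0,"wx":0,"wy":0,"wz":0.03,"claw":1}
    - {"tx":0,"ty":6,"tz":0,"wx":0,"wy":0,"wz":0.03,"claw":1}
    - {"tx":0,"ty":6,"tz":0,"wx":0,"wy":0,"wz":0.026,"claw":1}

```text
clock: 19.42
tcp_pos: [0.4994, 0.2648, 0.1218]
orientation: [0.001, 0.07, 0.998, 0.0]
wrist_force: [1.9, -0.7, -0.2]
finger_gap: 0.0369
grip_force: 41.3
```

Request:
carry_out:
  moves:
    - {"tx":0.3,"ty":6,"tz":0,"wx":0,"wy":0,"wz":0,"claw":1}
    - {"tx":0.3,"ty":5.8,"tz":0,"wx":0,"wy":0,"wz":0,"claw":1}
    - {"tx":0,"ty":0,"tz":-3,"wx":0,"wy":0,"wz":0,"claw":1}
    - {"tx":0,"ty":0,"tz":-4,"wx":0,"wy":0,"wz":0,"claw":1}
    - {"tx":0,"ty":0,"tz":-1.5,"wx":0,"wy":0,"wz":0,"claw":1}
    - {"tx":0,"ty":0,"tz":0,"wx":0,"wy":0,"wz":0,"claw":1}

```text
clock: 20.18
tcp_pos: [0.5048, 0.3801, 0.0355]
orientation: [-0.001, 0.071, 0.997, -0.001]
wrist_force: [0.4, 0.6, -0.0]
finger_gap: 0.0369
grip_force: 41.3
```

Request:
carry_out:
  moves:
    - {"tx":0,"ty":0.1,"tz":-1.5,"wx":0,"wy":0,"wz":0,"claw":1}
    - {"tx":0,"ty":0,"tz":-1.2,"wx":0,"wy":0,"wz":0,"claw":1}
    - {"tx":0,"ty":0,"tz":0,"wx":0,"wy":0,"wz":0,"claw":1}
    - {"tx":0,"ty":0,"tz":0,"wx":0,"wy":0,"wz":0,"claw":-0.15}
    - {"tx":0,"ty":0,"tz":0,"wx":0,"wy":0,"wz":0,"claw":-0.15}
    - {"tx":0,"ty":0,"tz":4,"wx":0,"wy":0,"wz":0,"claw":-0.15}
    - {"tx":0,"ty":0,"tz":6,"wx":0,"wy":0,"wz":0,"claw":-0.3}
    - {"tx":0,"ty":0,"tz":4,"wx":0,"wy":0,"wz":0,"claw":-0.5}

```text
clock: 21.18
tcp_pos: [0.5065, 0.3823, 0.1529]
orientation: [0.002, 0.071, 0.997, 0.001]
wrist_force: [0.6, 0.4, 0.5]
finger_gap: 0.0636
grip_force: 0.0
```

Request:
carry_out:
  moves:
    - {"tx":-0.5,"ty":-4.6,"tz":0,"wx":0,"wy":0,"wz":-0.04,"claw":-0.5}
    - {"tx":-0.5,"ty":-4.6,"tz":0,"wx":0,"wy":0,"wz":-0.04,"claw":-0.5}
    - {"tx":-0.4,"ty":-4.6,"tz":0,"wx":0,"wy":0,"wz":-0.04,"claw":-0.5}
    - {"tx":-0.4,"ty":-4.6,"tz":0,"wx":0,"wy":0,"wz":-0.04,"claw":-0.5}
    - {"tx":-0.4,"ty":-4.6,"tz":0,"wx":0,"wy":0,"wz":-0.04,"claw":-0.5}
    - {"tx":-0.4,"ty":-4.6,"tz":0,"wx":0,"wy":0,"wz":-0.03,"claw":-0.5}
    - {"tx":0,"ty":0,"tz":0,"wx":0,"wy":0,"wz":0,"claw":-0.5}
    - {"tx":0,"ty":0,"tz":0,"wx":0,"wy":0,"wz":0,"claw":-0.5}

```text
clock: 22.18
tcp_pos: [0.4799, 0.1057, 0.1499]
orientation: [0.001, 0.185, 0.983, 0.0]
wrist_force: [-0.4, 0.3, 0.1]
finger_gap: 0.0641
grip_force: 0.0
```

```bash
python3 - <<'E'
from h import *
from scipy.spatial.transform import Rotation as R
s=env.get_state(); a=cam('wrist')
T=np.eye(4);T[:3,:3]=R.from_quat(np.roll(s['orientation'],-1)).as_matrix();T[:3,3]=s['tcp_pos']
print(s['tcp_pos'],s['orientation'])
from m import rect
P=cloud(a,T)
for b,lo,hi in(((.48,.104),.018,.035),((.503,.213),.04,.06)):
    m=(P[...,2]>lo)&(P[...,2]<hi)&(abs(P[...,0]-b[0])<.05)&(abs(P[...,1]-b[1])<.05); q=P[m]; print(len(q),rect(q),np.median(q[:,2]))
E
```

```text
[0.47994384 0.10571809 0.14989923] [5.76432839e-04 1.85036315e-01 9.82731445e-01 3.68822489e-04]
3518 (array([479. , 105.2]), array([44. , 56.5]), 2.769) 0.022950177092575297
1816 (array([502.4, 214.8]), array([58.6, 58.8]), 3.129) 0.04692064218071969
```

Request:
carry_out:
  moves:
    - {"tx":0,"ty":0,"tz":-5,"wx":0,"wy":0,"wz":0,"claw":-0.5}
    - {"tx":0,"ty":0,"tz":-5,"wx":0,"wy":0,"wz":0,"claw":-0.5}
    - {"tx":0,"ty":0,"tz":-3,"wx":0,"wy":0,"wz":0,"claw":-0.5}
    - {"tx":0,"ty":0,"tz":-1.8,"wx":0,"wy":0,"wz":0,"claw":-0.5}
    - {"tx":0,"ty":0,"tz":0,"wx":0,"wy":0,"wz":0,"claw":0}
    - {"tx":0,"ty":0,"tz":0,"wx":0,"wy":0,"wz":0,"claw":1}
    - {"tx":0,"ty":0,"tz":0,"wx":0,"wy":0,"wz":0,"claw":1}
    - {"tx":0,"ty":0,"tz":0,"wx":0,"wy":0,"wz":0,"claw":1}

```text
clock: 23.22
tcp_pos: [0.4803, 0.1058, 0.0021]
orientation: [0.001, 0.185, 0.983, 0.0]
wrist_force: [0.5, -0.4, -0.9]
finger_gap: 0.0451
grip_force: 41.5
```

Request:
carry_out:
  moves:
    - {"tx":0,"ty":0,"tz":4,"wx":0,"wy":0,"wz":0,"claw":1}
    - {"tx":0,"ty":0,"tz":5,"wx":0,"wy":0,"wz":0,"claw":1}
    - {"tx":-1,"ty":4,"tz":3,"wx":0,"wy":0,"wz":0.04,"claw":1}
    - {"tx":-1,"ty":5,"tz":0,"wx":0,"wy":0,"wz":0.04,"claw":1}
    - {"tx":-1,"ty":5,"tz":0,"wx":0,"wy":0,"wz":0.04,"claw":1}
    - {"tx":-1,"ty":5,"tz":0,"wx":0,"wy":0,"wz":0.04,"claw":1}
    - {"tx":-1,"ty":5,"tz":0,"wx":0,"wy":0,"wz":0.04,"claw":1}
    - {"tx":-0.9,"ty":4.8,"tz":0,"wx":0,"wy":0,"wz":0.03,"claw":1}

```text
clock: 24.22
tcp_pos: [0.4202, 0.3954, 0.1219]
orientation: [0.0, 0.07, 0.998, 0.0]
wrist_force: [0.2, -0.3, -0.4]
finger_gap: 0.0454
grip_force: 41.5
```

Request:
carry_out:
  moves:
    - {"tx":0,"ty":0,"tz":-3,"wx":0,"wy":0,"wz":0,"claw":1}
    - {"tx":0,"ty":0,"tz":-4,"wx":0,"wy":0,"wz":0,"claw":1}
    - {"tx":0,"ty":0,"tz":-1.5,"wx":0,"wy":0,"wz":0,"claw":1}
    - {"tx":0,"ty":0,"tz":0,"wx":0,"wy":0,"wz":0,"claw":1}

```text
clock: 24.72
tcp_pos: [0.42, 0.3931, 0.0357]
orientation: [-0.001, 0.071, 0.997, -0.001]
wrist_force: [-0.1, 0.5, -0.4]
finger_gap: 0.0453
grip_force: 41.5
```

Request:
carry_out:
  moves:
    - {"tx":0,"ty":0,"tz":-1.5,"wx":0,"wy":0,"wz":0,"claw":1}
    - {"tx":0,"ty":0,"tz":-1.2,"wx":0,"wy":0,"wz":0,"claw":1}
    - {"tx":0,"ty":0,"tz":0,"wx":0,"wy":0,"wz":0,"claw":1}
    - {"tx":0,"ty":0,"tz":0,"wx":0,"wy":0,"wz":0,"claw":-0.35}
    - {"tx":0,"ty":0,"tz":0,"wx":0,"wy":0,"wz":0,"claw":-0.35}
    - {"tx":0,"ty":0,"tz":4,"wx":0,"wy":0,"wz":0,"claw":-0.35}
    - {"tx":0,"ty":0,"tz":6,"wx":0,"wy":0,"wz":0,"claw":-0.35}
    - {"tx":0,"ty":0,"tz":6,"wx":0,"wy":0,"wz":0,"claw":-0.35}

```text
clock: 25.72
tcp_pos: [0.4204, 0.3936, 0.1713]
orientation: [0.0, 0.071, 0.997, 0.0]
wrist_force: [0.4, 0.7, 0.1]
finger_gap: 0.0573
grip_force: 0.0
```

Request:
carry_out:
  moves:
    - {"tx":-1,"ty":-5,"tz":1,"wx":0,"wy":0,"wz":0,"claw":-0.35}
    - {"tx":-1,"ty":-5,"tz":1,"wx":0,"wy":0,"wz":0,"claw":-0.35}
    - {"tx":0,"ty":-5,"tz":0,"wx":0,"wy":0,"wz":0,"claw":-0.35}
    - {"tx":0,"ty":-5,"tz":0,"wx":0,"wy":0,"wz":0,"claw":-0.35}
    - {"tx":0,"ty":0,"tz":0,"wx":0,"wy":0,"wz":0,"claw":-0.35}

```text
clock: 26.35
tcp_pos: [0.4005, 0.1912, 0.19]
orientation: [0.001, 0.073, 0.997, 0.0]
wrist_force: [0.3, 0.2, 0.1]
finger_gap: 0.0573
grip_force: 0.0
```

```bash
python3 - <<'E'
from m import *
for n in('top','side'):
    C[n]=cam(n); D[n]=cloud(C[n])
v=np.zeros((600,800,3),np.uint8); v[:,:]=cv2.resize(C['top']['image'],(800,600)); v[360:,480:]=cv2.resize(C['side']['image'][140:420,200:420],(320,240))
cv2.imwrite('pics/end.png',v)
pt=np.array([.4985,-.361]),.078; vt=np.array([.464,.388]),-.142
for k,b,lo,hi,tr,rng in(('marker',(395,195,480,300),(100,120,40),(125,255,255),pt,(.012,.03)),('highl',(395,195,480,300),(20,120,120),(35,255,255),pt,(.012,.03)),
  ('key',(85,220,160,315),(0,0,0),(180,255,70),vt,(.01,.03)),('case',(85,220,160,315),(0,0,170),(180,60,255),vt,(.015,.04))):
    try:
        c,m=seg('top',b,lo,hi); q=D['top'][m>0]; print(k,np.nanpercentile(q[:,2],[5,25,50,75,95]).round(4),end=' ')
        r=rect(q[(q[:,2]>rng[0])&(q[:,2]<rng[1])]); a=tr[1]; print(r, np.array([[np.cos(a),np.sin(a)],[-np.sin(a),np.cos(a)]])@(r[0]/1000-tr[0]))
    except Exception as e: print(k,e)
for n in D:
    P=D[n].reshape(-1,3); q=P[(P[:,2]>.04)&(P[:,2]<.06)&(abs(P[:,0]-.503)<.05)&(abs(P[:,1]-.213)<.05)]; print('cup',n,len(q),len(q) and rect(q))
h=cv2.cvtColor(C['side']['image'],cv2.COLOR_BGR2HSV); m=cv2.inRange(h,(30,100,50),(50,255,255)); q=D['side'][m>0]; q=q[(q[:,1]<-.08)&(q[:,1]>-.25)&(q[:,0]>.55)&(q[:,0]<.72)]
print(len(q),np.polyfit(q[:,2],q[:,0],1),np.nanmin(q,0),np.nanmax(q,0))
E
```

```text
marker [0.0129 0.0194 0.0212 0.0224 0.0244] (array([ 497.7, -332.9]), array([123.7,  14.2]), 0.094) [0.00139201 0.0280769 ]
highl [0.0117 0.0204 0.0221 0.0233 0.0254] (array([ 490.7, -384.1]), array([89.1, 24.7]), 0.067) [-0.00957626 -0.02242198]
key [0.0167 0.0206 0.3814 0.6108 0.6246] (array([511.9, 401.6]), array([93.7, 71.3]), 1.236) [0.04549317 0.02024208]
case [0.018  0.0204 0.023  0.4526 0.4543] (array([493. , 361.1]), array([ 70.7, 106.3]), 2.844) [ 0.03251509 -0.02252507]
cup top 188 (array([504.1, 212.8]), array([59.4, 58.2]), 1.308)
cup side 188 (array([501.7, 213.7]), array([56.1, 63.4]), 1.842)
463 [0.24997372 0.60480847] [ 5.98828369e-01 -2.45384318e-01 -2.91163013e-04] [ 0.68067317 -0.0931706   0.16210221]
```

View pics/end.png

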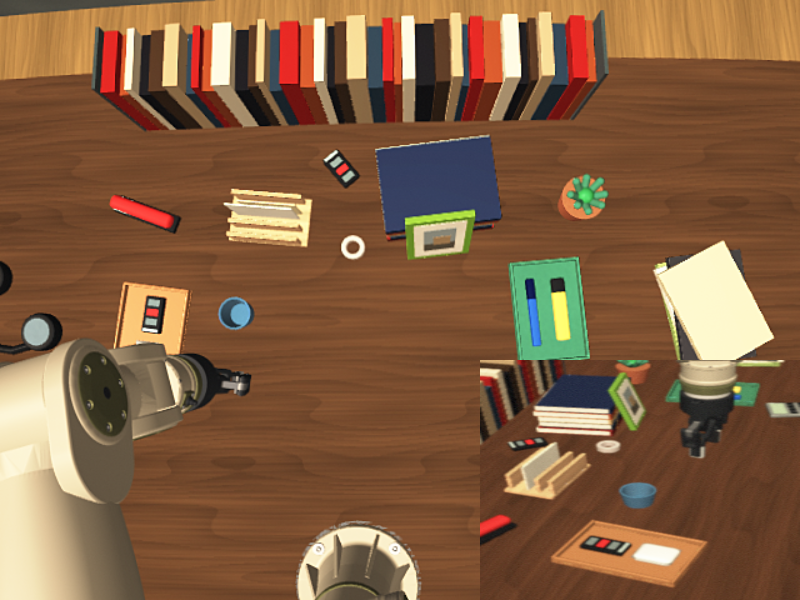

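The final views show both pens flat in the pen tray, the key and earbud case side by side in the valet tray, and the frame leaning on the stack with its picture out. The cup hasn't moved.

```bash
python3 -c "
from workcell import env; print(env.hand_in())"
```

```text
the job is handed in; nothing more can be done
None
```

I handed the job in at about 26 s on the robot's clock, with pens, key, earbud case and frame placed as asked and the cup unmoved; the final pictures agree, but the hand-in returned no verdict.

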